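Set the long-path cell in the photometer's light path

ROBOT

A 6-joint arm with a two-finger parallel gripper is mounted at the origin on a cart in front of the work surface, level with it; the furniture and walls round the work are solid. World frame = base frame: x ahead of the robot, y to its left, z up, the work surface at z = 0. Lengths are in m, angles in rad, forces in N, time in s.
With the tool pointing down it reaches from about 0.375 to 0.975 m from the base axis. Payload 3.8 kg.
Tool frame: the origin (TCP) lies midway between the tips of the shut fingers; the grasp point (between the pads) lies 19 mm behind it; z points along the fingers, x is the direction in which the jaws open and shut, and the axes are right-handed (so a half turn about z gives the same grasp; the last joint's range is limited). The gripper opens to 88 mm and grips with 3 to 60 N. Pads are 18 mm wide; open, the fingers measure 123 mm over their backs; the gripper's body (75 mm by 187 mm) begins 45 mm behind the grasp point.
Start: joints at [-1.311, 0.264, 1.604, -0, 1.274, -0.037], TCP at [0.197, -0.645, 0.216] pointing down, gripper open.
Joint ranges: [-2.63, 2.63], [-0.94, 2.18], [0.31, 2.57], [-1.31, 4.45], [0, 2.66], [-2.55, 2.55]. Speed limits (rad/s): [2.57, 2.57, 3.14, 3.14, 3.14, 3.14].

INTERFACE

Orientations are given as [roll, pitch, yaw] about the fixed x, y, z axes, in that order (R = Rz(yaw) Ry(pitch) Rx(roll)).
In Python, from rig import robot gives the robot as it stands.
- The arm moves only by the tool send_rows, never from a script. Its argument "deltas" is a list that holds one entry, the list of rows, each a list of 7 numbers: the shift along the world's x, y, z in m, then the turn, a rotation vector about the world's x, y, z in rad, then the opening, from 0 (shut) to 1 (fully open). In form: [[[tx, ty, tz, rx, ry, rz, gripper], ...]]. A call has 1 to 5 rows; each row shifts and turns the commanded pose from where the row before left it; what a row does not reach is not made up. A row lasts 1/12 s, in which the tool goes at most 41.7 mm and 7.16 degrees, less where a joint would pass 70% of its speed; a pose out of reach is approached as far as the arm can. A call with a gripper value outside its range is refused whole. The fingers move at their own pace and stop on an object; "squeeze" is the grip in N (left out, the last holds). Time passes only in rows, so rows that do not move let the fingers close. It gives the time, the measured TCP pose, the force and the opening at its end, in the units of the state.
- robot.get_state(): the state, without advancing time (a new reading comes with each control period).
- robot.capture(name): name is "scene" or "side" or "wrist"; returns a dict with "pixels" (420x560x3 uint8, red, green, blue), "fx", "fy", "cx", "cy" (pixels), "origin" and "attitude" of the camera in the world. Camera axes: x right, y up, looking along -z (the intrinsics and any distortion apply to the point x, -y, -z); pixel columns grow to the right and rows downward; lengths in m; the calibration is good to about 2 mm. A picture is of the moment at which its call begins. There is no depth.
- robot.close_job(): hands the job in, once; it reports no verdict.
The state is a dict: "t": time; "q": joint angles; "qvel": joint speeds; "joint_efforts": joint torques, N m; "tool_pos": TCP position; "ee_rot": TCP orientation; "ft_force": force on the tool from outside, world axes, zero at the start; "moment": the same for the moment, N m; "finger_gap": finger opening in m.
Only numpy, scipy, OpenCV 4.12 (cv2) and the standard library are available. Lean on these libraries where they do the work, as an engineer would, in place of code of your own. Each camera call takes 0.05 s, during which the arm holds its last target.

TASK

Slide the long white cell across the photometer's plate until one long side lies flat against the steel stop rail and one clear end is up against the black face of the detector, so that the light from the lamp passes straight through both clear ends. Do not lift the cell off the plate or tip it over, and leave the beaker, dropper bottle and petri dish behind the photometer where they are.

Things in the scene. Friction and masses are not known exactly. Their poses are not given: they have to be found in the camera images.
- cell_center (a point): Centre of the loose white optical cell, a closed box 50 mm (x) by 100 mm (y) by 62 mm (z, up), 31 mm above its underside; about 0.3 kg. Long sides (facing its +x and -x) opaque; the 50 x 62 mm ends (facing +y, -y) are clear windows; either may face the detector. Two grey stoppers, 20 mm across and 28 mm either side of the centre along y, stand 14 mm above the box.
- cell: The same cell; origin at the centre of its underside, same axes. It starts standing on the photometer's plate, on the robot's side of the light path, its long axis skewed up to about 0.6 rad from the light path, and slides freely.
- seat (a point): Where the cell's centre must come: on the light path, 31 mm above the plate. Axes are the photometer's: x away from the robot to the stop rail, y along the light path to the detector (left), z up. The seated cell's axes lie along these. The photometer is fixed, turned up to about 0.22 rad. Its grey plate spans x -140 to +80, y -320 to +140 mm from here; its top is 12 mm above the bench.
- rail_face (a point): Lower edge, at plate level and half-way along, of the robot-side face of the steel stop rail on the photometer's plate; the seat lies 25 mm before this face. Axes as the seat's. The rail runs 135 mm either way along y, is 30 mm high and 14 mm thick.
- detector_face (a point): Centre of the round window in the detector's black stop face (60 mm wide, 70 mm high), 34 mm above the plate, 50 mm beyond the seat along y. Axes as the seat's. A grey housing 84 mm high (6 mm button on top), 100 mm wide, stands behind it.
- lamp_nose (a point): Centre of the end of the lamp's black tube (36 mm across), 34 mm above the plate, at the other end of the light path, 285 mm from the detector face. Axes as the seat's. A grey housing 84 mm high, 100 mm wide, stands behind it. The space between lamp and detector is open from above.
- beaker: Clear glass beaker, 54 mm across, 69 mm high, loose on the bench behind the photometer; origin at the centre of its underside. Leave it.
- dropper_bottle: Slim white dropper bottle, 37 mm across, 133 mm high, loose on the bench behind the photometer; origin at the centre of its underside. Leave it.
- petri_dish: Clear flat petri dish, 91 mm across, 15 mm high, loose on the bench behind the photometer; origin at the centre of its underside. Leave it.

How it is judged:
By the outcome, as a careful person would: the job done as asked, in the order asked, and still so for the second after the job is handed in, with the robot touching nothing.
It also fails if it takes over 51 s, if anything falls off the work surface, if the arm or the gripper's body presses on something with over 40 N, if the wrist force passes 120 N, or if a joint passes its speed limit or range.

## Working session

There is one attempt and no reset: what is moved stays moved. The work goes in short steps, Python scripts to look and compute and a tool call to move; the robot and the scene stay as the last step left them, time stands still between calls to the robot, and variables do not carry over. Pictures are saved under pics/ and viewed, and the job is handed in when it is done.

Besides the shell and the picture viewer there is one more tool, called after "Request:" by a JSON object that holds its "op" and its "data", one argument or row to a line. send_rows: Moves the arm, as the interface text tells. Its arguments: {"type":"object","properties":{"deltas":{"type":"array","items":{"type":"array","items":{"type":"array","items":{"type":"number"}}}},"squeeze":{"type":"number"}},"required":["deltas"]}

```bash
ls; mkdir -p pics
cat > h.py <<'E'
import numpy as np, cv2, pickle
from rig import robot
def grab(n,tag):
    c=robot.capture(n); cv2.imwrite(f'pics/{tag}.png',cv2.cvtColor(c['pixels'],cv2.COLOR_RGB2BGR))
    pickle.dump(c,open(f'pics/{tag}.pkl','wb')); return c
E
python3 - <<'E'
from h import *
for n in ['scene','side','wrist']:
    c=grab(n,n+'0'); print({k:v for k,v in c.items() if k!='pixels'})
s=robot.get_state(); print(s)
E
```

```text
pics
{'fx': 468.8308113231885, 'fy': 468.8308113231885, 'cx': 284.1240094727521, 'cy': 204.1708183127436, 'origin': array([0.19766346, 0.65561455, 0.81903263]), 'attitude': array([ 0.79131761, -0.01091816, -2.52968768])}
{'fx': 428.53378601309146, 'fy': 428.53378601309146, 'cx': 281.63360813479056, 'cy': 214.29515763411004, 'origin': array([0.20151016, 0.62200993, 0.64508438]), 'attitude': array([ 0.88107445,  0.02045396, -2.56165059])}
{'fx': 359.5297241667146, 'fy': 359.5297241667146, 'cx': 280.6602316716021, 'cy': 210.00529500583193, 'origin': array([ 0.26896839, -0.62503211,  0.38427629]), 'attitude': array([-0.29619902,  0.0032114 , -1.27287222])}
{'t': 0.15, 'q': array([-1.31088624e+00,  2.64584651e-01,  1.60505974e+00, -7.27748596e-06,
        1.27368350e+00, -3.68765752e-02]), 'qvel': array([-0.00072127, -0.00140824, -0.00335103, -0.00193823,  0.00030829,
       -0.00073665]), 'joint_efforts': array([-8.56852876e-04, -5.02850246e+01, -3.57470191e+01,  7.27651175e-02,
        2.49506434e-02, -1.00958291e-04]), 'tool_pos': array([ 0.19726315, -0.64491947,  0.21487128]), 'ee_rot': array([-3.14153563e+00,  1.73431367e-03, -1.27400748e+00]), 'ft_force': array([ 0.47371663,  0.27301495, -0.80409578]), 'moment': array([-0.01341986,  0.03776014,  0.02402636]), 'finger_gap': 0.08828152946949974}
```

View pics/scene0.png

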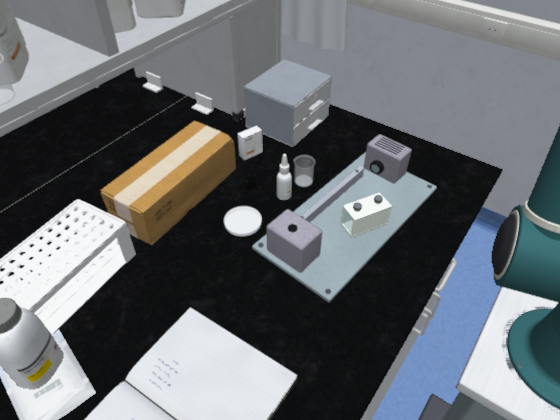

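View pics/side0.png

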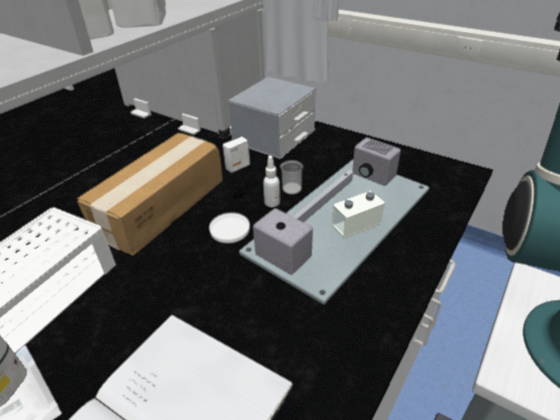

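View pics/wrist0.png

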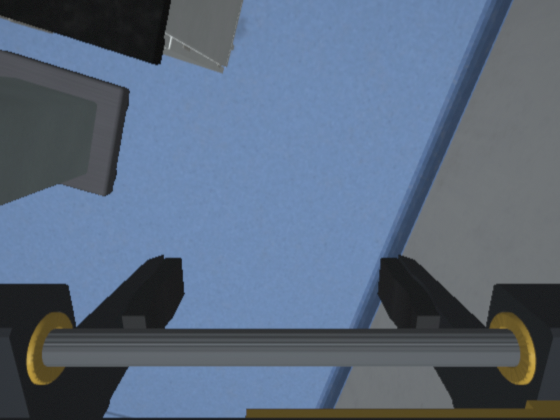

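The scene view shows the plate at about (255-437, 150-295), the cell at (365,213), the detector at (293,240) and the lamp at (388,158). I'll zoom in to pick the corners.

Run:
```python
import cv2
a=cv2.imread('pics/scene0.png')[135:300,245:445]; cv2.imwrite('pics/zs.png',cv2.resize(a,None,fx=4,fy=3.6,interpolation=cv2.INTER_CUBIC)[:600])
a=cv2.imread('pics/side0.png')[130:300,235:435]; cv2.imwrite('pics/zd.png',cv2.resize(a,None,fx=4,fy=3.5,interpolation=cv2.INTER_CUBIC)[:600])
```

```text
(no output)
```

View pics/zs.png

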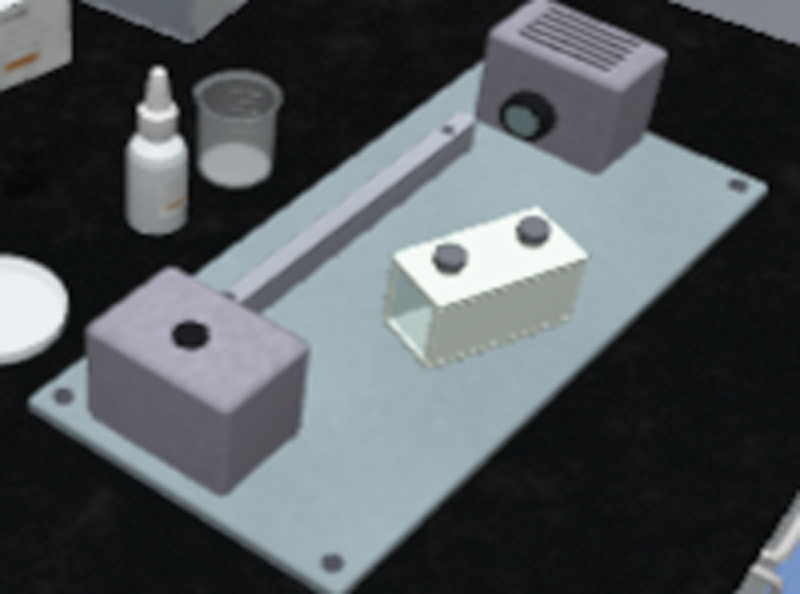

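View pics/zd.png

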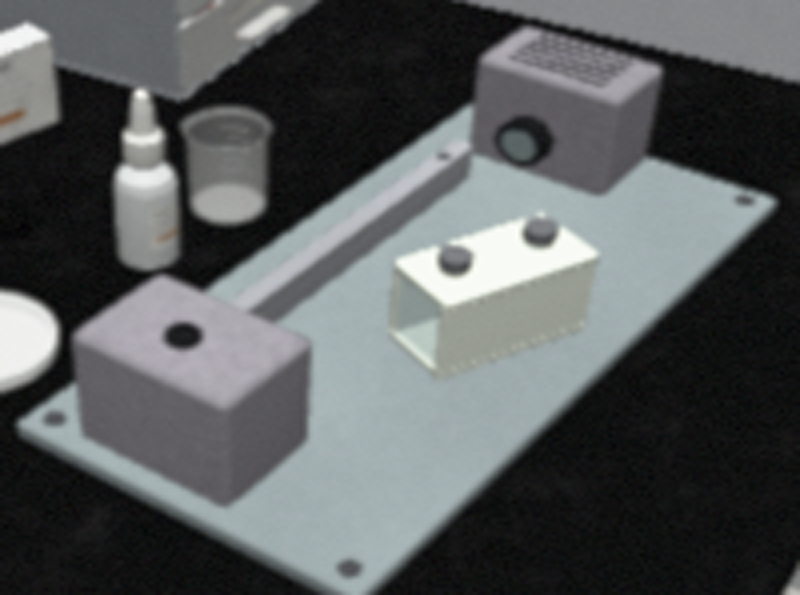

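```bash
cat > fit.py <<'E'
from h import *
from scipy.spatial.transform import Rotation as R
from scipy.optimize import least_squares
def proj(c,P):
    p=(np.atleast_2d(P)-c['origin'])@R.from_euler('xyz',c['attitude']).as_matrix()
    return np.c_[c['cx']+c['fx']*p[:,0]/-p[:,2], c['cy']+c['fy']*p[:,1]/p[:,2]]
def place(v,P,z0):
    P=np.array(P,float); a=v[2]; M=np.array([[np.cos(a),-np.sin(a)],[np.sin(a),np.cos(a)]])
    return np.c_[P[:,:2]@M.T+v[:2],P[:,2]+z0]
def fit(obs,z0,v0):  # obs: list (cam, pts, pix)
    f=lambda v:np.concatenate([(proj(c,place(v,P,z0))-np.array(q)).ravel() for c,P,q in obs])
    r=least_squares(f,v0,loss='soft_l1'); return r.x,np.round(f(r.x).reshape(-1,2),1)
E
cat > f0.py <<'E'
from fit import *
cs=pickle.load(open('pics/scene0.pkl','rb'));cd=pickle.load(open('pics/side0.pkl','rb'))
S=lambda L:[(245+x/4,135+y/3.6) for x,y in L]; D=lambda L:[(235+x/4,130+y/3.5) for x,y in L]
m=.001
# photometer pts in seat frame, z from plate top
PP=np.array([[80,140,0],[-140,-320,0],[25,-135,30],[25,-135,0],[-50,50+0,84]])[:4]*m
ph,e=fit([(cs,PP,S([(30,402),(767,187),(473,122),(473,146)])),(cd,PP,D([(18,428),(778,203),(470,150),(470,173)]))],.012,[.6,0,0]); print(ph,e.tolist())
CP=np.array([[25,50,62],[25,-50,62],[-25,-50,62],[-25,50,62],[-25,50,0],[25,50,0],[-25,-50,0],[0,28,76],[0,-28,76]])*m
ce,e=fit([(cs,CP,S([(395,257),(540,207),(587,257),(435,305),(430,367),(387,322),(572,318),(450,253),(534,226)])),
 (cd,CP,D([(393,263),(545,213),(598,254),(440,305),(440,376),(390,336),(585,330),(455,254),(540,227)]))],.012,[.5,0,.3]); print(ce,e.tolist())
a=ph[2];M=np.array([[np.cos(a),-np.sin(a)],[np.sin(a),np.cos(a)]])
print('cell in seat frame',(ce[:2]-ph[:2])@M,ce[2]-ph[2])
def draw(c,src,out,ph,ce):
    im=cv2.imread(src);
    def L(v,P):
        q=(proj(c,place(v,np.array(P)*m,.012))*16).astype(int)
        cv2.polylines(im,[q.reshape(-1,1,2).astype(np.int32)],True,(0,0,255),1,cv2.LINE_AA,4)
    L(ph,[[80,140,0],[-140,140,0],[-140,-320,0],[80,-320,0]]);L(ph,[[25,-135,0],[25,135,0],[25,135,30],[25,-135,30]])
    L(ph,[[30,50,0],[-30,50,0],[-30,50,70],[30,50,70]])
    for z in(0,62):L(ce,[[25,50,z],[-25,50,z],[-25,-50,z],[25,-50,z]])
    cv2.imwrite(out,cv2.resize(im[130:305,235:445],None,fx=3.8,fy=3.4,interpolation=cv2.INTER_CUBIC)[:600,:800])
if __name__=='__main__':
    draw(cs,'pics/scene0.png','pics/o1.png',ph,ce);draw(cd,'pics/side0.png','pics/o2.png',ph,ce)
E
python3 f0.py
```

```text
[ 0.55498022 -0.02062636 -0.17135092] [[1.9, -11.9], [8.2, -0.7], [-12.9, 11.6], [-14.2, 13.8], [3.2, -12.7], [8.6, -2.2], [-11.8, 10.0], [-12.6, 13.4]]
[ 0.4687048  -0.070746   -0.50236677] [[-1.5, -0.7], [-0.8, 0.1], [0.0, -0.1], [0.4, 0.5], [-1.5, 1.9], [-2.1, -0.1], [-0.8, 1.6], [-0.2, 0.1], [-0.2, 0.0], [0.4, -1.2], [0.1, -0.5], [1.1, -0.2], [2.1, -0.2], [-0.1, 1.6], [-0.4, -0.3], [0.7, -0.1], [0.7, -0.6], [0.9, -0.8]]
cell in seat frame [-0.07646586 -0.06409678] -0.33101584703952525
```

View pics/o1.png

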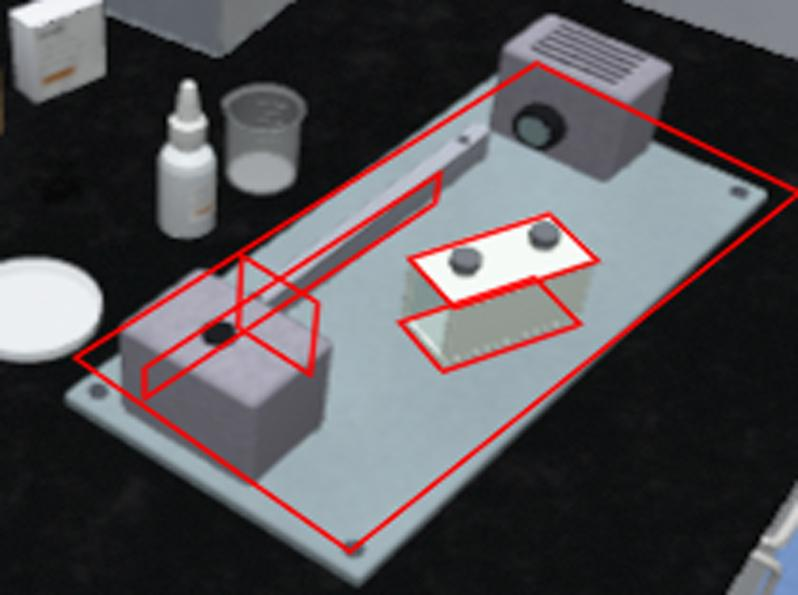

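View pics/o2.png

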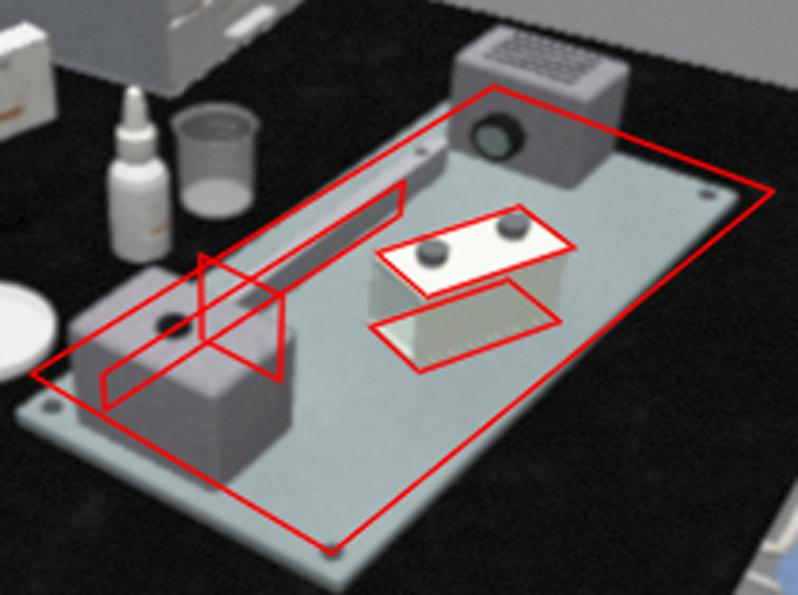

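```bash
sed -i 's/\[25,-135,30\],\[25,-135,0\],\[-50,50+0,84\]\])\[:4\]/[25,-227.5,30],[25,-227.5,0],[-140,140,0]])/; s/(473,146)\])/(473,146),(332,578)])/; s/(470,173)\])/(470,173),(348,591)])/; s/\[25,-135,0\],\[25,135,0\],\[25,135,30\],\[25,-135,30\]/[25,-227.5,0],[25,42.5,0],[25,42.5,30],[25,-227.5,30]/' f0.py
python3 - <<'E'
import cv2
a=cv2.imread('pics/scene0.png')[270:305,300:350]; b=cv2.imread('pics/side0.png')[270:305,300:350]
cv2.imwrite('pics/p2.png',cv2.resize(cv2.hconcat([a,b]),None,fx=8,fy=8))
E
python3 f0.py
```

```text
[ 0.55171566  0.00549219 -0.10271925] [[-2.8, -0.6], [-0.2, -0.5], [0.8, -1.7], [-0.7, 0.4], [-0.1, 5.5], [-1.7, -1.7], [-0.0, -1.6], [1.4, -2.4], [0.3, 0.8], [1.7, 2.8]]
[ 0.4687048  -0.070746   -0.50236677] [[-1.5, -0.7], [-0.8, 0.1], [0.0, -0.1], [0.4, 0.5], [-1.5, 1.9], [-2.1, -0.1], [-0.8, 1.6], [-0.2, 0.1], [-0.2, 0.0], [0.4, -1.2], [0.1, -0.5], [1.1, -0.2], [2.1, -0.2], [-0.1, 1.6], [-0.4, -0.3], [0.7, -0.1], [0.7, -0.6], [0.9, -0.8]]
cell in seat frame [-0.07475595 -0.08434816] -0.3996475161198888
```

View pics/p2.png

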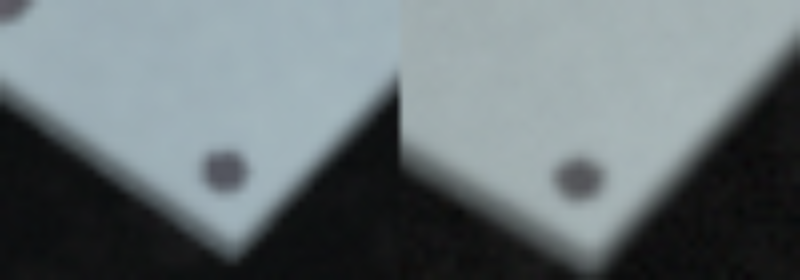

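View pics/o1.png

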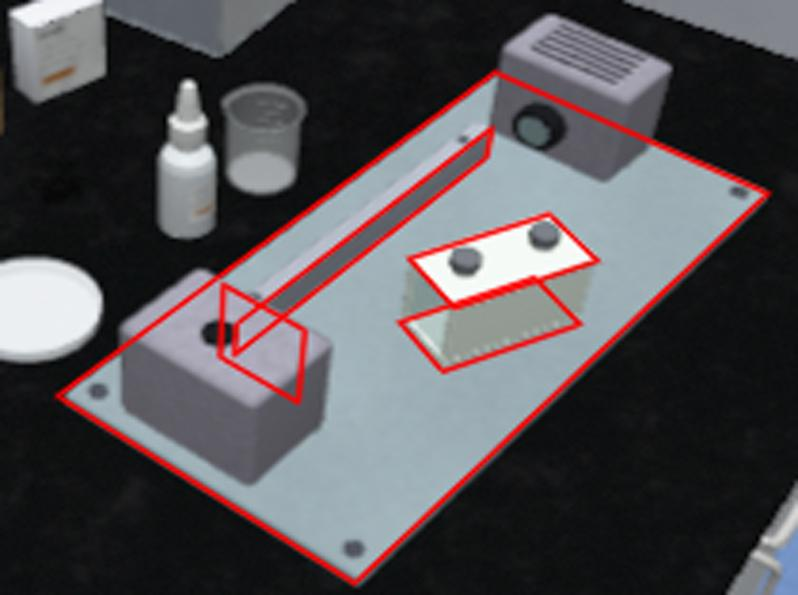

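```bash
sed -i 's/(332,578)/(336.4,602)/; s/(348,591)/(356,604.5)/' f0.py
python3 f0.py
```

```text
[ 0.54942108  0.00738319 -0.09713681] [[-2.4, 0.6], [-0.1, -0.2], [0.8, -1.1], [-0.7, 1.0], [-0.1, 0.1], [-1.2, -0.5], [0.1, -1.3], [1.4, -2.0], [0.4, 1.3], [0.9, 0.1]]
[ 0.4687048  -0.070746   -0.50236677] [[-1.5, -0.7], [-0.8, 0.1], [0.0, -0.1], [0.4, 0.5], [-1.5, 1.9], [-2.1, -0.1], [-0.8, 1.6], [-0.2, 0.1], [-0.2, 0.0], [0.4, -1.2], [0.1, -0.5], [1.1, -0.2], [2.1, -0.2], [-0.1, 1.6], [-0.4, -0.3], [0.7, -0.1], [0.7, -0.6], [0.9, -0.8]]
cell in seat frame [-0.07275849 -0.08558908] -0.4052299601919151
```

View pics/o2.png

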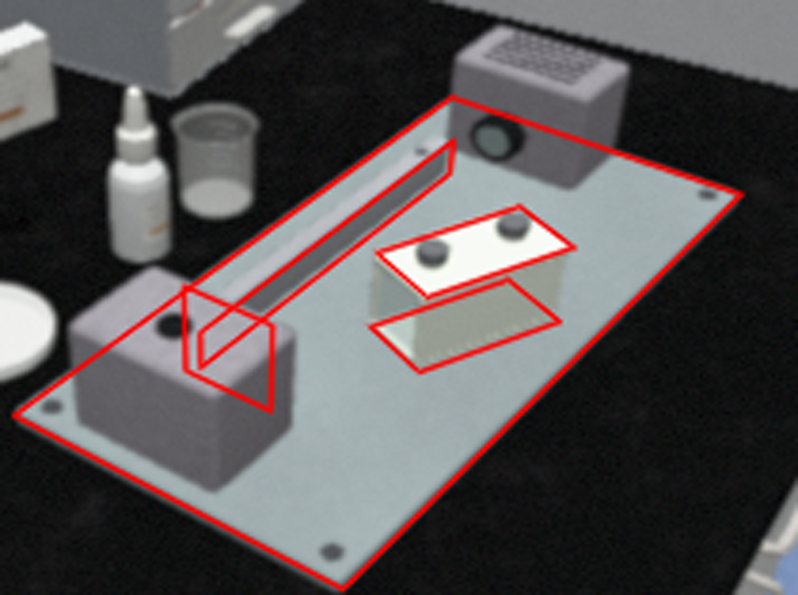

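```bash
cat > b.py <<'E'
from fit import *
ph=np.array([.5494,.0074,-.0971])
cs=pickle.load(open('pics/scene0.pkl','rb'));cd=pickle.load(open('pics/side0.pkl','rb'))
m=.001
P=np.array([[-18.5,0,0],[18.5,0,0]])
# tip at z=.133
obs=[(cs,[(245+157/4,135+69/3.6)]),(cd,[(235+141/4,130+91/3.5)])]
f=lambda v:np.concatenate([(proj(c,[[v[0],v[1],.131]])-np.array(q)).ravel() for c,q in obs])
r=least_squares(f,[.65,0]);print(r.x,r.fun)
a=ph[2];M=np.array([[np.cos(a),-np.sin(a)],[np.sin(a),np.cos(a)]])
print('in seat frame',(r.x-ph[:2])@M)
E
python3 b.py
```

```text
[ 0.68712361 -0.05425163] [-0.29507532  0.14564321  0.27814873 -0.17295465]
in seat frame [ 0.14305183 -0.04800926]
```

Request:
{"op": "send_rows", "data": {
  "deltas": [
    [[0.0136, 0.0287, 0, 0, 0, 0.0386, 1], [0.0136, 0.0287, 0, 0, 0, 0.0386, 1], [0.0136, 0.0287, 0, 0, 0, 0.0386, 1], [0.0136, 0.0287, 0, 0, 0, 0.0386, 1], [0.0136, 0.0287, 0, 0, 0, 0.0386, 1]]
  ]
}}

```text
t: 0.57
tool_pos: [0.2656, -0.5004, 0.2154]
ee_rot: [-3.141, 0.001, -1.08]
ft_force: [1.5, -0.0, 0.6]
finger_gap: 0.0882
```

Request:
{"op": "send_rows", "data": {
  "deltas": [
    [[0.0136, 0.0287, 0, 0, 0, 0.0386, 1], [0.0136, 0.0287, 0, 0, 0, 0.0386, 1], [0.0136, 0.0287, 0, 0, 0, 0.0386, 1], [0.0136, 0.0287, 0, 0, 0, 0.0386, 1], [0.0136, 0.0287, 0, 0, 0, 0.0386, 1]]
  ]
}}

```text
t: 0.98
tool_pos: [0.3336, -0.3568, 0.2156]
ee_rot: [-3.141, 0.0, -0.886]
ft_force: [0.6, -0.2, -0.6]
finger_gap: 0.088
```

Request:
{"op": "send_rows", "data": {
  "deltas": [
    [[0.0136, 0.0287, 0, 0, 0, 0.0386, 1], [0.0136, 0.0287, 0, 0, 0, 0.0386, 1], [0.0136, 0.0287, 0, 0, 0, 0.0386, 1], [0.0136, 0.0287, 0, 0, 0, 0.0386, 1], [0.0136, 0.0287, 0, 0, 0, 0.0386, 1]]
  ]
}}

```text
t: 1.4
tool_pos: [0.4015, -0.2134, 0.2158]
ee_rot: [-3.142, 0.0, -0.693]
ft_force: [0.3, 0.4, 1.0]
finger_gap: 0.0884
```

Request:
{"op": "send_rows", "data": {
  "deltas": [
    [[0.0136, 0.0287, 0, 0, 0, 0.0386, 1], [0.0136, 0.0287, 0, 0, 0, 0.0386, 1], [0.0136, 0.0287, 0, 0, 0, 0.0386, 1], [0.0136, 0.0287, 0, 0, 0, 0.0386, 1], [0.0133, 0.0287, 0, 0, 0, 0.0386, 1]]
  ]
}}

```text
t: 1.82
tool_pos: [0.4693, -0.0699, 0.2158]
ee_rot: [3.142, -0.0, -0.5]
ft_force: [0.7, -0.6, 0.0]
finger_gap: 0.0882
```

Run:
```python
from h import *
grab('wrist','w1')
```

```text
(no output)
```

View pics/w1.png

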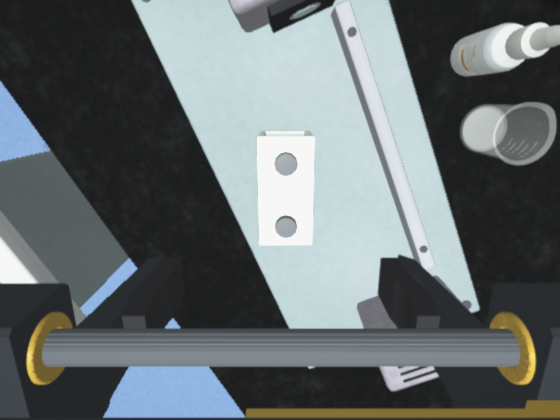

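```bash
cat > f1.py <<'E'
from fit import *
import sys
c=pickle.load(open('pics/w1.pkl','rb')); m=.001
CP=np.array([[-25,50,62],[25,50,62],[25,-50,62],[-25,-50,62],[0,28,76],[0,-28,76]])*m
ce,e=fit([(c,CP,[(257,137),(314.5,137),(312.5,245),(260,245),(286,163),(286,226)])],.012,[.47,-.07,-.5]);print(ce,e.tolist())
ph=[.5494,.0074,-.0971]
im=cv2.imread('pics/w1.png')
def L(v,P):
    q=proj(c,place(v,np.array(P)*m,.012)); print(q.round(0).tolist())
    cv2.polylines(im,[np.int32(q*16).reshape(-1,1,2)],True,(0,0,255),1,cv2.LINE_AA,4)
L(ph,[[80,140,0],[-140,140,0],[-140,-320,0],[80,-320,0]]);L(ph,[[25,-227.5,30],[25,42.5,30],[39,42.5,30],[39,-227.5,30]])
L(ph,[[30,50,0],[-30,50,0],[-30,50,70],[30,50,70]])
for z in(0,62):L(ce,[[25,50,z],[-25,50,z],[-25,-50,z],[25,-50,z]])
cv2.imwrite('pics/o3.png',im)
E
python3 f1.py
```

```text
[ 0.47113543 -0.07690188 -0.49208041] [[-0.6, -0.9], [0.6, -1.3], [0.4, -0.2], [-0.8, 0.1], [0.0, 1.4], [0.2, 1.8]]
[[343.0, -140.0], [115.0, -22.0], [304.0, 365.0], [477.0, 305.0]]
[[419.0, 267.0], [327.0, -0.0], [343.0, -7.0], [432.0, 262.0]]
[[325.0, -2.0], [266.0, 26.0], [262.0, 8.0], [337.0, -28.0]]
[[310.0, 130.0], [260.0, 130.0], [263.0, 223.0], [308.0, 223.0]]
[[315.0, 136.0], [256.0, 136.0], [259.0, 245.0], [313.0, 245.0]]
```

View pics/o3.png

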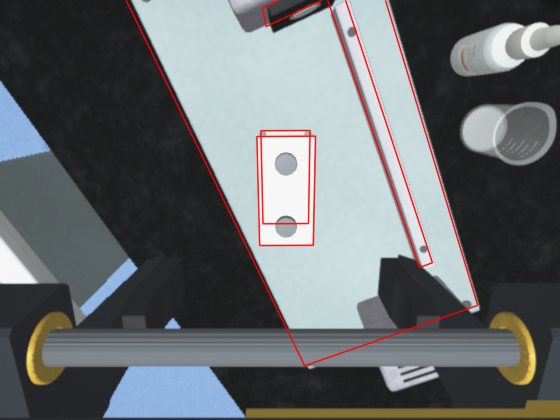

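Run:
```python
import cv2
i=cv2.imread('pics/w1.png')
a=i[0:70,225:365];b=i[225:295,375:515]
cv2.imwrite('pics/z1.png',cv2.resize(cv2.vconcat([a,b]),None,fx=5,fy=4,interpolation=cv2.INTER_CUBIC))
```

```text
(no output)
```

View pics/z1.png

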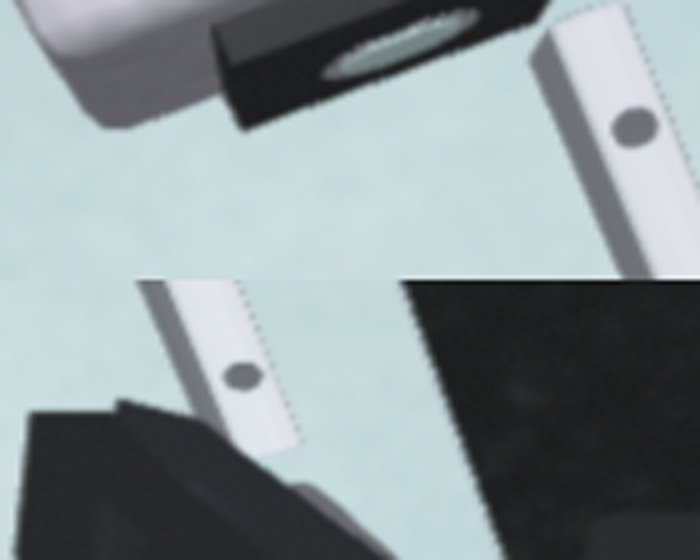

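```bash
cat > f2.py <<'E'
from fit import *
c=pickle.load(open('pics/w1.pkl','rb')); m=.001
for P,q in [([[25,42.5,30],[39,42.5,30],[39,-227.5,30],[25,42.5,0],[-30,50,0],[-30,50,70]],[(335.4,7.5),(349.4,.6),(435,265.5),(331.4,15),(273.6,32.5),(267.6,6.2)]),([[-30,50,0],[-30,50,70],[-140,-320,0],[80,-320,0]],[(273.6,32.5),(267.6,6.2),(309,367),(478,309)])]:
  ph,e=fit([(c,np.array(P)*m,q)],.012,[.55,0,-.1]);print(ph,e.tolist())
  ce=np.array([ .47113543, -0.07690188, -0.49208041]);a=ph[2];M=np.array([[np.cos(a),-np.sin(a)],[np.sin(a),np.cos(a)]])
  print((ce[:2]-ph[:2])@M,ce[2]-a)
E
python3 f2.py
```

```text
[ 5.52271597e-01 -7.79079495e-05 -1.07095683e-01] [[-0.6, -0.6], [0.9, -0.7], [0.2, 2.4], [-1.2, -0.0], [-1.0, -0.9], [3.0, 8.4]]
[-0.07245952 -0.08505656] -0.3849847274990988
[ 0.55255297  0.00242559 -0.1060347 ] [[-2.1, -3.6], [1.6, 5.1], [-3.2, 0.3], [1.0, -0.7]]
[-0.07256455 -0.08749885] -0.3860457082677146
```

Request:
{"op": "send_rows", "data": {
  "deltas": [
    [[0.0018, -0.003, -0.03, 0, 0, 0.008, 1], [0, -0.003, -0.035, 0, 0, 0, 1], [0, 0, -0.035, 0, 0, 0, 1], [0, 0, -0.035, 0, 0, 0, 1], [0, 0, -0.03, 0, 0, 0, 1]]
  ]
}}

```text
t: 2.28
tool_pos: [0.4697, -0.0773, 0.0487]
ee_rot: [3.141, 0.001, -0.494]
ft_force: [-0.2, -0.2, -0.5]
finger_gap: 0.0881
```

Run:
```python
from h import *
grab('wrist','w2'); s=robot.get_state(); print(s['tool_pos'],s['ee_rot'],s['ft_force'])
```

```text
[ 0.4649686  -0.07636274  0.04311459] [ 3.13843829  0.01074674 -0.49410649] [-1.5620583   0.4419446  -3.06296978]
```

View pics/w2.png

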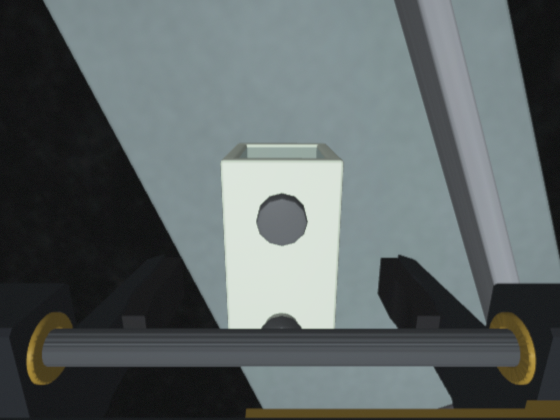

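Wrist view: the cell top is centred between the fingers (columns 222-341, midpoint 281). I'll let the arm settle next.

Request:
{"op": "send_rows", "data": {
  "deltas": [
    [[0, 0, 0, 0, 0, 0, 1], [0, 0, 0, 0, 0, 0, 1], [0, 0, 0, 0, 0, 0, 1]]
  ]
}}

```text
t: 2.58
tool_pos: [0.4729, -0.078, 0.0531]
ee_rot: [-3.141, -0.004, -0.494]
ft_force: [-0.1, -1.1, -0.3]
finger_gap: 0.0879
```

Request:
{"op": "send_rows", "data": {
  "deltas": [
    [[0, 0, 0, 0, 0, 0, 1], [0, 0, 0, 0, 0, 0, 1], [0, 0, 0, 0, 0, 0, 1], [0, 0, 0, 0, 0, 0, 1], [0, 0, 0, 0, 0, 0, 1]]
  ]
}}

```text
t: 3.0
tool_pos: [0.4712, -0.0775, 0.0515]
ee_rot: [-3.141, -0.001, -0.494]
ft_force: [0.2, -0.5, 0.8]
finger_gap: 0.0883
```

Request:
{"op": "send_rows", "data": {
  "deltas": [
    [[0, 0, 0, 0, 0, 0, 0.5], [0, 0, 0, 0, 0, 0, 0.5], [0, 0, 0, 0, 0, 0, 0.5], [0, 0, 0, 0, 0, 0, 0.5], [0, 0, 0, 0, 0, 0, 0.5]]
  ],
  "squeeze": 6
}}

```text
t: 3.42
tool_pos: [0.4708, -0.0775, 0.0508]
ee_rot: [3.142, 0.0, -0.494]
ft_force: [-0.5, 0.1, -0.1]
finger_gap: 0.0566
```

Request:
{"op": "send_rows", "data": {
  "deltas": [
    [[0, 0, 0, 0, 0, 0, 0.4], [0, 0, 0, 0, 0, 0, 0.4], [0, 0, 0, 0, 0, 0, 0.4]]
  ],
  "squeeze": 6
}}

```text
t: 3.67
tool_pos: [0.4705, -0.0773, 0.0508]
ee_rot: [3.141, 0.001, -0.494]
ft_force: [-0.8, 0.2, 0.8]
finger_gap: 0.0491
```

Request:
{"op": "send_rows", "data": {
  "deltas": [
    [[0.002, 0.0018, 0, 0, 0, 0.01, 0.4], [0.004, 0.0038, 0, 0, 0, 0.022, 0.4], [0.0055, 0.0052, 0, 0, 0, 0.03, 0.4], [0.0055, 0.0052, 0, 0, 0, 0.03, 0.4], [0.0055, 0.0052, 0, 0, 0, 0.03, 0.4]]
  ]
}}

```text
t: 4.08
tool_pos: [0.4941, -0.0557, 0.0508]
ee_rot: [-3.141, -0.0, -0.369]
ft_force: [-0.8, -1.1, -1.5]
finger_gap: 0.0492
```

Request:
{"op": "send_rows", "data": {
  "deltas": [
    [[0.0055, 0.0052, 0, 0, 0, 0.03, 0.4], [0.0055, 0.0052, 0, 0, 0, 0.03, 0.4], [0.0055, 0.0052, 0, 0, 0, 0.03, 0.4], [0.0055, 0.0052, 0, 0, 0, 0.03, 0.4], [0.0055, 0.0052, 0, 0, 0, 0.03, 0.4]]
  ]
}}

```text
t: 4.5
tool_pos: [0.5214, -0.0296, 0.0508]
ee_rot: [-3.142, 0.0, -0.219]
ft_force: [-1.4, -1.3, -0.9]
finger_gap: 0.0493
```

Request:
{"op": "send_rows", "data": {
  "deltas": [
    [[0.0055, 0.0052, 0, 0, 0, 0.03, 0.4], [0.0055, 0.0052, 0, 0, 0, 0.03, 0.4], [0.004, 0.0038, 0, 0, 0, 0.023, 0.4], [0.002, 0.0018, 0, 0, 0, 0.01, 0.4], [0, 0, 0, 0, 0, 0, 0.4]]
  ]
}}

```text
t: 4.92
tool_pos: [0.5385, -0.0136, 0.0508]
ee_rot: [-3.141, -0.0, -0.128]
ft_force: [0.3, 0.2, -1.8]
finger_gap: 0.0495
```

Run:
```python
from h import *
grab('wrist','w3'); s=robot.get_state(); print(s['tool_pos'],s['ee_rot'],s['ft_force'])
c=grab('scene','s3')['pixels'][135:300,245:445,::-1]; cv2.imwrite('pics/z3.png',cv2.resize(c,None,fx=4,fy=3.6,interpolation=cv2.INTER_CUBIC))
```

```text
[ 0.53829763 -0.01381792  0.0508222 ] [-3.14111974e+00 -4.20548040e-04 -1.28634154e-01] [ 0.63433866  1.81673866 -1.80126729]
```

View pics/w3.png

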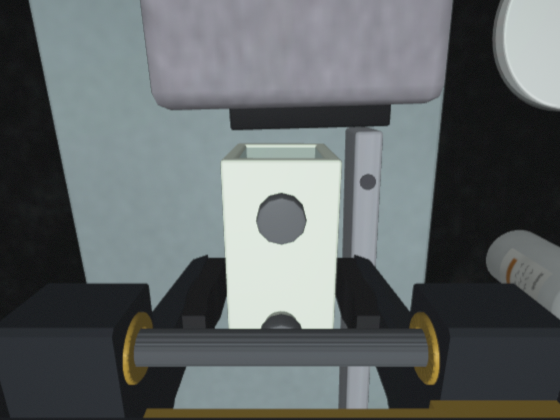

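View pics/z3.png

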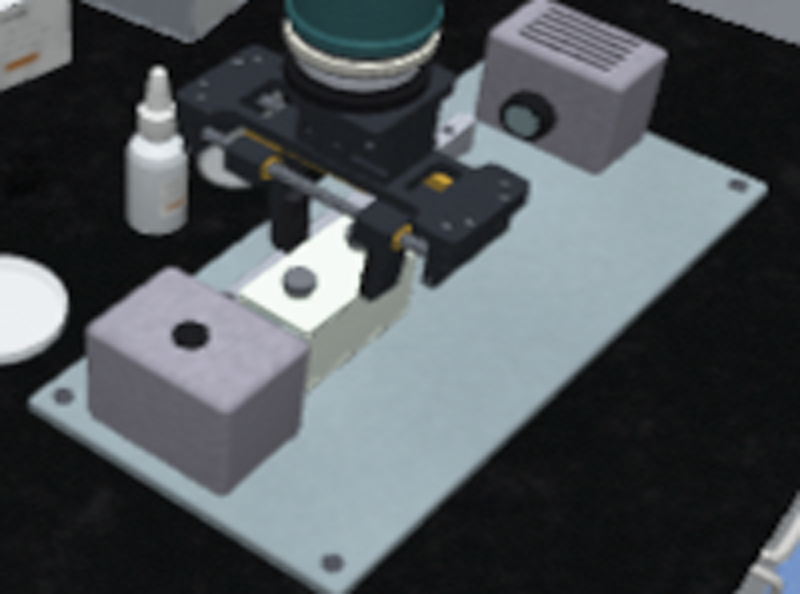

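Run:
```python
import cv2
i=cv2.imread('pics/w3.png')
cv2.imwrite('pics/z4.png',cv2.resize(i[85:250,210:400],None,fx=4,fy=3.6,interpolation=cv2.INTER_CUBIC))
```

```text
(no output)
```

View pics/z4.png

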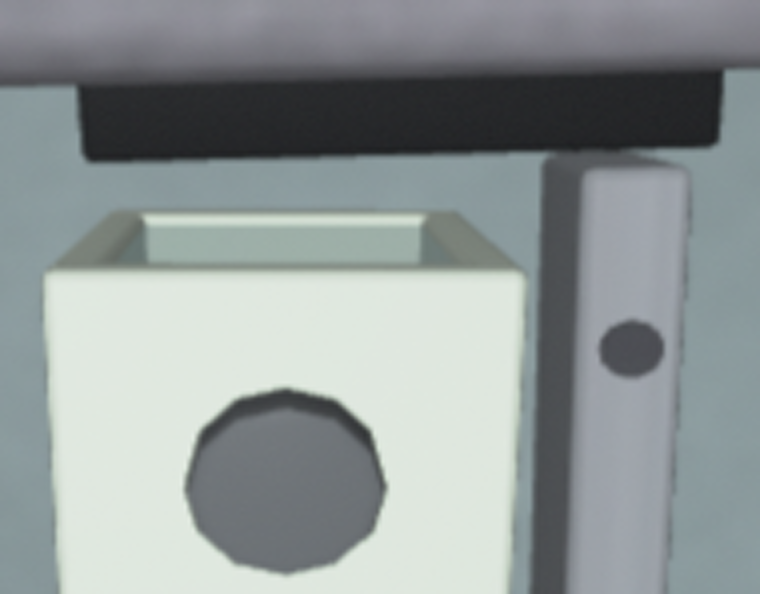

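```bash
cat > f3.py <<'E'
from fit import *
c=pickle.load(open('pics/w3.pkl','rb')); m=.001
Z=lambda L:[(210+x/4,85+y/3.6) for x,y in L]
P=np.array([[-30,50,69],[30,50,69],[25,42.5,30],[39,42.5,30],[25,42.5,0]])*m
ph,e=fit([(c,P,Z([(85,162),(720,148),(583,169),(690,171),(545,156)]))],.012,[.55,0,-.1]);print(ph,e.tolist())
# rail top edges: right x at bottom: use line points
P=np.array([[-25,50,62],[25,50,62],[-25,50,0],[25,50,0],[0,28,76]])*m
ce,e=fit([(c,P,Z([(44,271),(526,271),(122,211),(458,211),(286,487)]))],.012,[.55,0,-.1]);print(ce,e.tolist())
a=ph[2];M=np.array([[np.cos(a),-np.sin(a)],[np.sin(a),np.cos(a)]])
print('cell in seat frame',(ce[:2]-ph[:2])@M,ce[2]-ph[2])
E
python3 f3.py
```

```text
[ 0.55359106 -0.00107711 -0.0787353 ] [[0.0, -0.1], [-0.2, -4.0], [-0.1, 1.9], [2.0, -0.0], [-1.1, 0.9]]
[ 0.53863862 -0.01343027 -0.1274191 ] [[-0.6, -0.1], [1.3, -0.0], [-2.8, -0.5], [0.4, -0.5], [0.1, 2.0]]
cell in seat frame [-0.01393449 -0.01349096] -0.04868380053201307
```

Request:
{"op": "send_rows", "data": {
  "deltas": [
    [[0.0014, 0.0012, 0, 0, 0, 0.005, 0.4], [0.0024, 0.0018, 0, 0, 0, 0.006, 0.4], [0.0024, 0.002, 0, 0, 0, 0.006, 0.4], [0.0018, 0.0015, 0, 0, 0, 0.006, 0.4], [0.0008, 0.0006, 0, 0, 0, 0, 0.4]]
  ]
}}

```text
t: 5.43
tool_pos: [0.5469, -0.007, 0.0509]
ee_rot: [-3.141, -0.0, -0.106]
ft_force: [-0.6, -0.9, -1.3]
finger_gap: 0.0489
```

Request:
{"op": "send_rows", "data": {
  "deltas": [
    [[0.001, -0.0001, 0, 0, 0, 0, 0.4], [0.001, -0.0001, 0, 0, 0, 0, 0.4], [0, 0, 0, 0, 0, 0, 0.4]]
  ]
}}

```text
t: 5.68
tool_pos: [0.5488, -0.0072, 0.0509]
ee_rot: [-3.141, 0.0, -0.106]
ft_force: [-1.0, 0.5, -2.2]
finger_gap: 0.0493
```

Request:
{"op": "send_rows", "data": {
  "deltas": [
    [[0.001, -0.0001, 0, 0, 0, 0, 0.4], [0, 0, 0, 0, 0, 0, 0.4]]
  ]
}}

```text
t: 5.85
tool_pos: [0.5499, -0.0075, 0.0509]
ee_rot: [-3.141, -0.0, -0.106]
ft_force: [-1.7, 0.5, -1.4]
finger_gap: 0.0491
```

Request:
{"op": "send_rows", "data": {
  "deltas": [
    [[0.001, -0.0001, 0, 0, 0, 0, 0.4], [0, 0, 0, 0, 0, 0, 0.4]]
  ]
}}

```text
t: 6.02
tool_pos: [0.5509, -0.0076, 0.0509]
ee_rot: [-3.142, -0.0, -0.106]
ft_force: [-1.0, 0.8, -1.1]
finger_gap: 0.0496
```

Request:
{"op": "send_rows", "data": {
  "deltas": [
    [[0.001, -0.0001, 0, 0, 0, 0, 0.4], [0, 0, 0, 0, 0, 0, 0.4]]
  ]
}}

```text
t: 6.18
tool_pos: [0.5519, -0.0077, 0.0509]
ee_rot: [3.142, -0.0, -0.106]
ft_force: [-2.4, 0.5, 0.5]
finger_gap: 0.0489
```

Request:
{"op": "send_rows", "data": {
  "deltas": [
    [[0.001, -0.0001, 0, 0, 0, 0, 0.4], [0, 0, 0, 0, 0, 0, 0.4]]
  ]
}}

```text
t: 6.35
tool_pos: [0.5521, -0.0079, 0.0508]
ee_rot: [3.141, 0.001, -0.106]
ft_force: [-3.7, -0.1, 2.8]
finger_gap: 0.0494
```

Request:
{"op": "send_rows", "data": {
  "deltas": [
    [[0.001, -0.0001, 0, 0, 0, 0, 0.4], [0, 0, 0, 0, 0, 0, 0.4]]
  ]
}}

```text
t: 6.52
tool_pos: [0.5522, -0.0079, 0.0508]
ee_rot: [3.141, 0.003, -0.106]
ft_force: [-6.7, -0.2, 5.2]
finger_gap: 0.0496
```

Rail contact felt: the TCP stalled at x=0.552 with -6.7 N. I'll ease off a little so the cell doesn't tip over the low rail, then go along y.

Request:
{"op": "send_rows", "data": {
  "deltas": [
    [[-0.001, 0.0001, 0, 0, 0, 0, 0.4], [0.0002, 0.0015, 0, 0, 0, 0, 0.4], [0.0002, 0.0015, 0, 0, 0, 0, 0.4], [0, 0, 0, 0, 0, 0, 0.4]]
  ]
}}

```text
t: 6.85
tool_pos: [0.5522, -0.0063, 0.051]
ee_rot: [3.138, 0.002, -0.105]
ft_force: [-7.0, -4.9, 4.5]
finger_gap: 0.0493
```

Request:
{"op": "send_rows", "data": {
  "deltas": [
    [[0.0001, 0.001, 0, 0, 0, 0, 0.4], [0.0001, 0.001, 0, 0, 0, 0, 0.4], [0, 0, 0, 0, 0, 0, 0.4]]
  ]
}}

```text
t: 7.1
tool_pos: [0.5523, -0.0046, 0.051]
ee_rot: [3.138, 0.002, -0.105]
ft_force: [-6.2, -6.9, 3.8]
finger_gap: 0.0495
```

Request:
{"op": "send_rows", "data": {
  "deltas": [
    [[0.0001, 0.001, 0, 0, 0, 0, 0.4], [0, 0, 0, 0, 0, 0, 0.4]]
  ]
}}

```text
t: 7.27
tool_pos: [0.5524, -0.0035, 0.051]
ee_rot: [3.138, 0.002, -0.105]
ft_force: [-6.8, -6.0, 3.6]
finger_gap: 0.0497
```

Run:
```python
from h import *
i=cv2.cvtColor(grab('wrist','w5')['pixels'],cv2.COLOR_RGB2BGR)
cv2.imwrite('pics/z5.png',cv2.resize(i[60:250,210:400],None,fx=4,fy=3.1,interpolation=cv2.INTER_CUBIC))
```

```text
(no output)
```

View pics/z5.png

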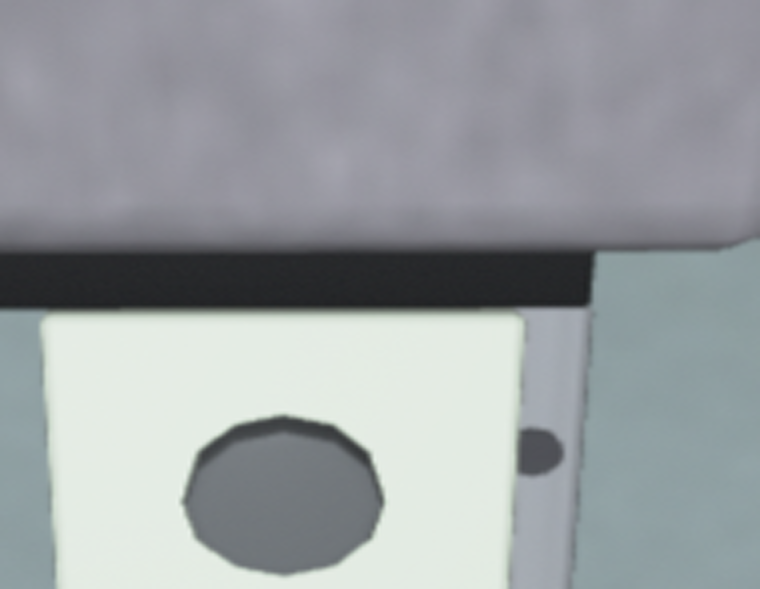

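Request:
{"op": "send_rows", "data": {
  "deltas": [
    [[0.0001, 0.001, 0, 0, 0, 0, 0.4], [0, 0, 0, 0, 0, 0, 0.4]]
  ]
}}

```text
t: 7.48
tool_pos: [0.5525, -0.0026, 0.051]
ee_rot: [3.138, 0.002, -0.105]
ft_force: [-6.0, -7.5, 5.0]
finger_gap: 0.0491
```

Request:
{"op": "send_rows", "data": {
  "deltas": [
    [[0.0001, 0.001, 0, 0, 0, 0, 0.4], [0, 0, 0, 0, 0, 0, 0.4]]
  ]
}}

```text
t: 7.65
tool_pos: [0.5526, -0.0017, 0.051]
ee_rot: [3.138, 0.002, -0.105]
ft_force: [-7.3, -6.7, 4.7]
finger_gap: 0.0494
```

Request:
{"op": "send_rows", "data": {
  "deltas": [
    [[0.0001, 0.001, 0, 0, 0, 0, 0.4], [0, 0, 0, 0, 0, 0, 0.4]]
  ]
}}

```text
t: 7.82
tool_pos: [0.5527, -0.0007, 0.051]
ee_rot: [3.138, 0.002, -0.105]
ft_force: [-6.9, -7.3, 5.0]
finger_gap: 0.0496
```

Run:
```python
from h import *
i=cv2.cvtColor(grab('wrist','w6')['pixels'],cv2.COLOR_RGB2BGR)
cv2.imwrite('pics/z6.png',cv2.resize(i[60:250,210:400],None,fx=4,fy=3.1,interpolation=cv2.INTER_CUBIC))
```

```text
(no output)
```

View pics/z6.png

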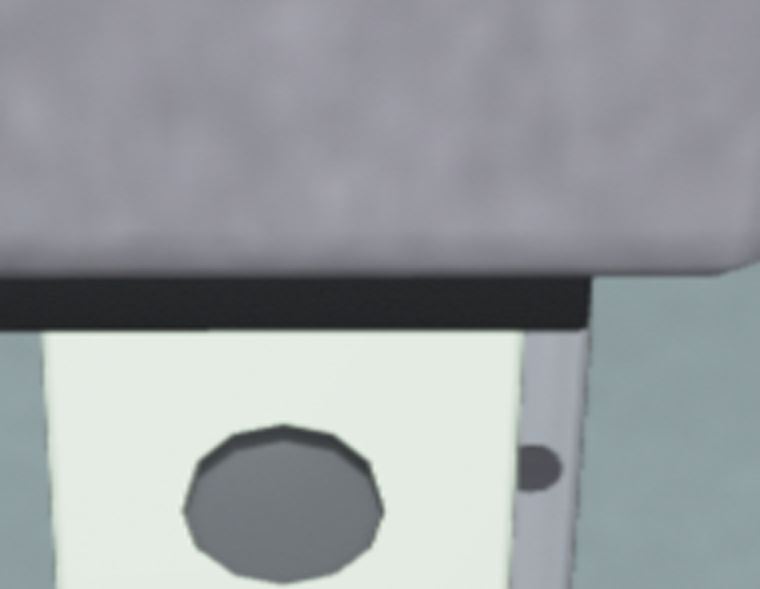

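Request:
{"op": "send_rows", "data": {
  "deltas": [
    [[0.0001, 0.001, 0, 0, 0, 0, 0.4], [0.0001, 0.001, 0, 0, 0, 0, 0.4], [0, 0, 0, 0, 0, 0, 0.4]]
  ],
  "squeeze": 8
}}

```text
t: 8.12
tool_pos: [0.5529, 0.0004, 0.0511]
ee_rot: [3.137, 0.002, -0.104]
ft_force: [-7.3, -10.4, 4.6]
finger_gap: 0.0493
```

Run:
```python
from h import *
i=cv2.cvtColor(grab('wrist','w7')['pixels'],cv2.COLOR_RGB2BGR)
cv2.imwrite('pics/z7.png',cv2.resize(i[60:250,210:400],None,fx=4,fy=3.1,interpolation=cv2.INTER_CUBIC))
```

```text
(no output)
```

View pics/z7.png

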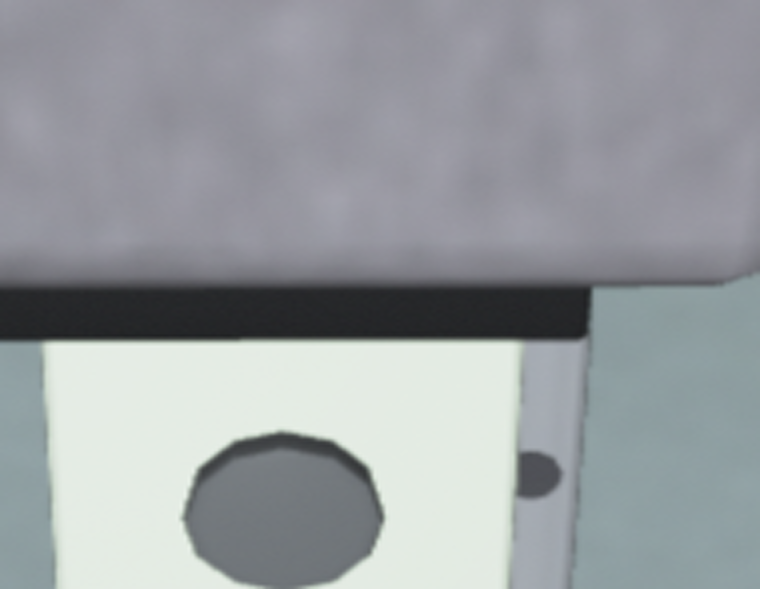

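Request:
{"op": "send_rows", "data": {
  "deltas": [
    [[0, 0, 0, 0, 0, 0, 0.6], [0, 0, 0, 0, 0, 0, 0.65], [0, 0, 0, 0, 0, 0, 0.7], [0, 0, 0, 0, 0, 0, 0.7], [0, 0, 0, 0, 0, 0, 0.7]]
  ]
}}

```text
t: 8.58
tool_pos: [0.5547, 0.0035, 0.0512]
ee_rot: [-3.141, -0.001, -0.106]
ft_force: [0.2, -0.5, -0.2]
finger_gap: 0.0616
```

Run:
```python
from h import *
i=cv2.cvtColor(grab('wrist','w8')['pixels'],cv2.COLOR_RGB2BGR)
cv2.imwrite('pics/z8.png',cv2.resize(i[60:250,210:400],None,fx=4,fy=3.1,interpolation=cv2.INTER_CUBIC))
s=robot.get_state(); print(s['tool_pos'],s['ee_rot'],s['ft_force'])
```

```text
[0.55447219 0.00347515 0.0510892 ] [-3.14134023e+00 -9.86586114e-04 -1.05791428e-01] [-0.11998355  0.34104004  0.30715408]
```

View pics/z8.png

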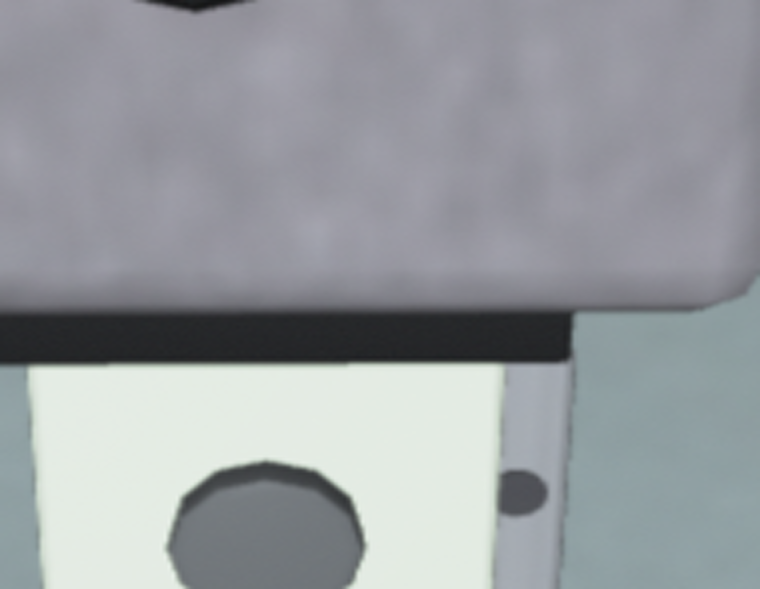

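Request:
{"op": "send_rows", "data": {
  "deltas": [
    [[-0.0015, 0, 0.005, 0, 0, 0, 0.8], [0, 0, 0.015, 0, 0, 0, 0.8], [0, 0, 0.025, 0, 0, 0, 0.8], [0, 0, 0.025, 0, 0, 0, 0.8], [0, 0, 0.015, 0, 0, 0, 0.8]]
  ]
}}

```text
t: 9.05
tool_pos: [0.5537, 0.0033, 0.1389]
ee_rot: [-3.141, -0.003, -0.106]
ft_force: [0.3, 0.2, 0.4]
finger_gap: 0.0705
```

Request:
{"op": "send_rows", "data": {
  "deltas": [
    [[-0.015, -0.02, 0.01, 0, 0, 0, 0.8], [-0.025, -0.035, 0.01, 0, 0, 0, 0.8], [-0.025, -0.035, 0.01, 0, 0, 0, 0.8], [-0.015, -0.02, 0.01, 0, 0, 0, 0.8], [0, 0, 0, 0, 0, 0, 0.8]]
  ]
}}

```text
t: 9.47
tool_pos: [0.4741, -0.1059, 0.1772]
ee_rot: [3.139, -0.003, -0.109]
ft_force: [1.1, 0.6, -0.1]
finger_gap: 0.0706
```

Run:
```python
from h import *
grab('wrist','w9'); 
i=cv2.cvtColor(grab('scene','s9')['pixels'],cv2.COLOR_RGB2BGR);cv2.imwrite('pics/z9.png',cv2.resize(i[135:300,245:445],None,fx=4,fy=3.6,interpolation=cv2.INTER_CUBIC))
s=robot.get_state(); print(s['tool_pos'],s['ee_rot'],s['ft_force'])
```

```text
[ 0.47553307 -0.10332709  0.17574893] [-3.14140294e+00 -2.42712882e-03 -1.08250326e-01] [0.35632018 0.50889872 0.14734516]
```

View pics/w9.png

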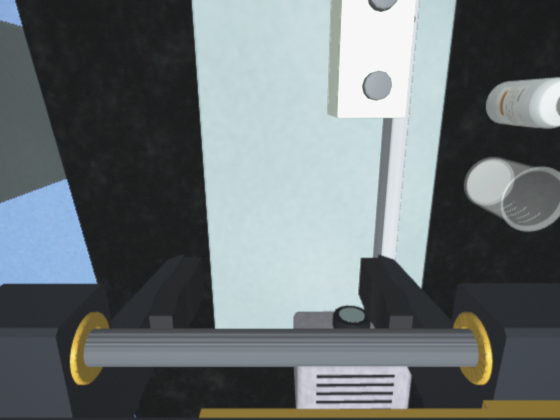

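View pics/z9.png

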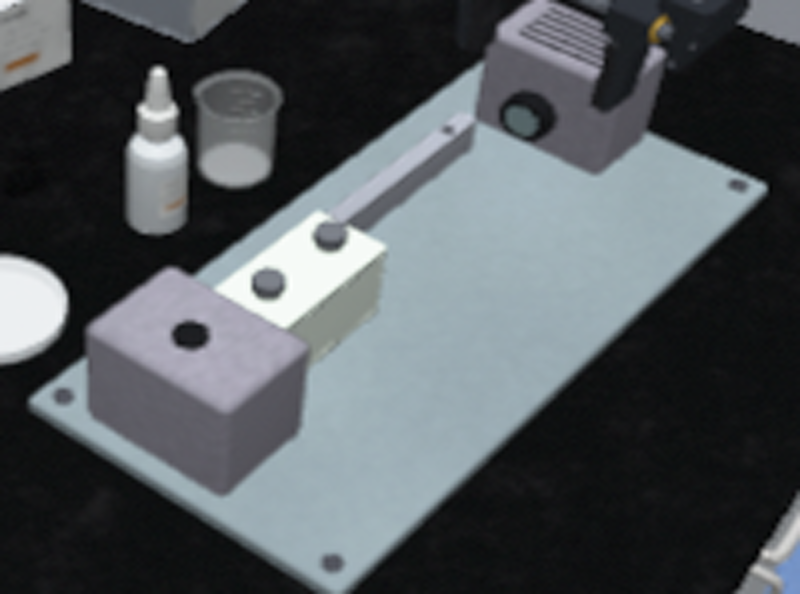

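Request:
{"op": "send_rows", "data": {
  "deltas": [
    [[0.01, 0.015, 0, 0, 0, 0, 0.8], [0.015, 0.02, 0, 0, 0, 0, 0.8], [0.01, 0.01, 0, 0, 0, 0, 0.8], [0, 0, 0, 0, 0, 0, 0.8], [0, 0, 0, 0, 0, 0, 0.8]]
  ]
}}

```text
t: 9.98
tool_pos: [0.5106, -0.0567, 0.1741]
ee_rot: [3.141, 0.001, -0.103]
ft_force: [-0.9, -0.3, 0.5]
finger_gap: 0.0702
```

Request:
{"op": "send_rows", "data": {
  "deltas": [
    [[0, 0, 0, 0, 0, 0, 0.8], [0, 0, 0, 0, 0, 0, 0.8], [0, 0, 0, 0, 0, 0, 0.8], [0, 0, 0, 0, 0, 0, 0.8], [0, 0, 0, 0, 0, 0, 0.8]]
  ]
}}

```text
t: 10.4
tool_pos: [0.51, -0.0583, 0.1748]
ee_rot: [3.142, -0.0, -0.107]
ft_force: [-0.6, 0.3, -0.5]
finger_gap: 0.0709
```

Run:
```python
from h import *
i=cv2.cvtColor(grab('wrist','w10')['pixels'],cv2.COLOR_RGB2BGR);cv2.imwrite('pics/z10.png',cv2.resize(i[0:200,240:420],None,fx=4,fy=3,interpolation=cv2.INTER_CUBIC))
i=cv2.cvtColor(grab('scene','s10')['pixels'],cv2.COLOR_RGB2BGR);cv2.imwrite('pics/z11.png',cv2.resize(i[180:240,285:355],None,fx=9,fy=9,interpolation=cv2.INTER_CUBIC))
```

```text
(no output)
```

View pics/z10.png

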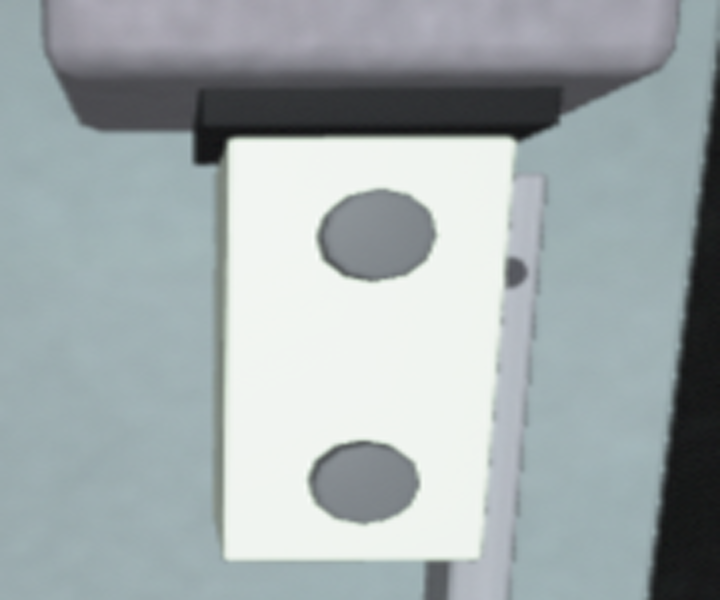

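View pics/z11.png

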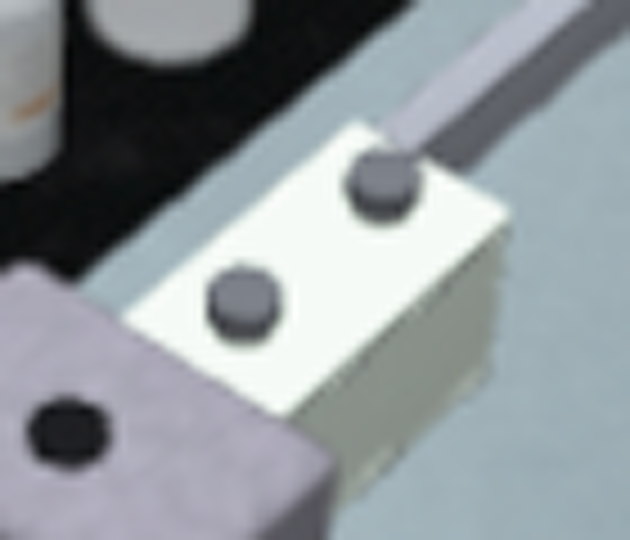

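Run:
```python
import cv2,numpy as np
i=cv2.imread('pics/w10.png')[20:65,280:390]
i=np.clip(i.astype(float)*2.0,0,255).astype('uint8')
cv2.imwrite('pics/z12.png',cv2.resize(i,None,fx=7,fy=10,interpolation=cv2.INTER_CUBIC))
```

```text
(no output)
```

View pics/z12.png

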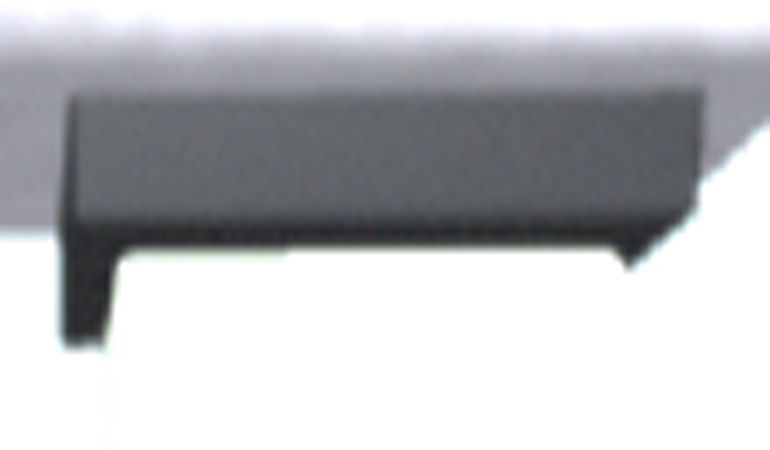

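```bash
cat > f4.py <<'E'
from fit import *
c=pickle.load(open('pics/w10.pkl','rb')); m=.001
Z=lambda L:[(240+x/4,y/3) for x,y in L]; Y=lambda L:[(280+x/7,20+y/10) for x,y in L]
P=np.array([[-30,50,69],[30,50,69]])*m
ph,e=fit([(c,P,Y([(72,222),(693,212)]))],.012,[.55,0,-.1]);print(ph,e.tolist())
P=np.array([[39,42.5,30],[39,-60,30],[39,-20,30]])*m
print('rail top far edge',proj(c,place(ph,P,.012)).round(1))
P=np.array([[-25,50,62],[25,50,62],[25,-50,62],[-25,-50,62],[0,28,76],[0,-28,76]])*m
ce,e=fit([(c,P,Y([(118,254),(615,245)])+Z([(480,560),(225,560),(377,235),(364,482)]))],.012,[.55,0,-.1]);print(ce,e.tolist())
a=ph[2];M=np.array([[np.cos(a),-np.sin(a)],[np.sin(a),np.cos(a)]])
print('cell in seat frame',(ce[:2]-ph[:2])@M,ce[2]-ph[2])
E
python3 f4.py
```

```text
[ 0.55256348 -0.00111062 -0.09567178] [[-0.4, 0.0], [0.4, 0.0]]
rail top far edge [[377.2  59.5]
 [369.1 187.7]
 [372.  140.7]]
[ 0.55183564 -0.00218969 -0.09828008] [[-0.7, 0.0], [0.8, 0.3], [0.4, -0.3], [-0.8, 0.1], [-0.1, -0.5], [0.3, 0.4]]
cell in seat frame [-0.00062143 -0.00114367] -0.002608299726700389
```

Seating measures within about 1 mm: -0.6 mm to the rail, -1.1 mm to the detector, -0.003 rad. That's near the measuring error, so I'll confirm it with gentle low pushes using shut fingers.

Request:
{"op": "send_rows", "data": {
  "deltas": [
    [[0.0095, -0.0053, 0, 0, 0, 0, 0], [0.0095, -0.0053, 0, 0, 0, 0, 0], [0.0095, -0.0054, 0, 0, 0, 0, 0], [0, 0, 0, 0, 0, 0, 0], [0, 0, 0, 0, 0, 0, 0]]
  ]
}}

```text
t: 10.92
tool_pos: [0.5395, -0.0744, 0.1746]
ee_rot: [-3.141, 0.0, -0.107]
ft_force: [-0.6, 0.2, -0.3]
finger_gap: 0.0395
```

Request:
{"op": "send_rows", "data": {
  "deltas": [
    [[0, 0, 0, 0, 0, 0, 0], [0, 0, 0, 0, 0, 0, 0], [0, 0, 0, 0, 0, 0, 0], [0, 0, 0, 0, 0, 0, 0], [0, 0, 0, 0, 0, 0, 0]]
  ]
}}

```text
t: 11.33
tool_pos: [0.5385, -0.0737, 0.1748]
ee_rot: [3.142, -0.0, -0.106]
ft_force: [0.5, 0.1, -0.5]
finger_gap: 0.0054
```

Run:
```python
from h import *
grab('wrist','w11'); s=robot.get_state(); print(s['tool_pos'],s['finger_gap'])
```

```text
[ 0.53859793 -0.07368932  0.17486783] 0.002070758391013005
```

View pics/w11.png

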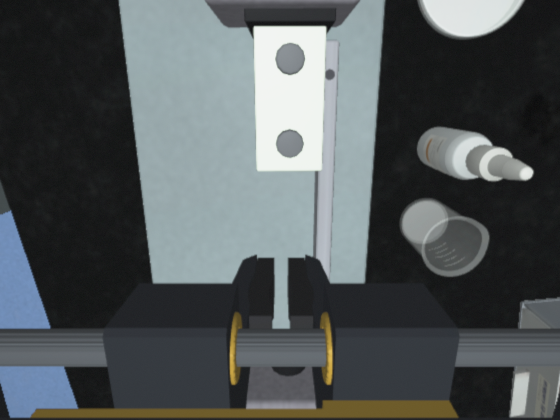

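Request:
{"op": "send_rows", "data": {
  "deltas": [
    [[0, 0, -0.015, 0, 0, 0, 0], [0, 0, -0.025, 0, 0, 0, 0], [0, 0, -0.03, 0, 0, 0, 0], [0, 0, -0.03, 0, 0, 0, 0], [0, 0, -0.02, 0, 0, 0, 0]]
  ]
}}

```text
t: 11.8
tool_pos: [0.5372, -0.0735, 0.0523]
ee_rot: [-3.141, 0.002, -0.106]
ft_force: [-1.1, -0.3, -0.9]
finger_gap: 0.0008
```

Request:
{"op": "send_rows", "data": {
  "deltas": [
    [[0, 0, -0.01, 0, 0, 0, 0], [0, 0, -0.006, 0, 0, 0, 0], [0, 0, 0, 0, 0, 0, 0], [0, 0, 0, 0, 0, 0, 0], [0, 0, 0, 0, 0, 0, 0]]
  ]
}}

```text
t: 12.22
tool_pos: [0.5403, -0.0741, 0.0405]
ee_rot: [3.141, -0.003, -0.106]
ft_force: [-0.7, -0.6, -0.1]
finger_gap: 0.0003
```

Request:
{"op": "send_rows", "data": {
  "deltas": [
    [[0.0003, 0.003, 0, 0, 0, 0, 0], [0.0003, 0.003, 0, 0, 0, 0, 0], [0.0002, 0.002, 0, 0, 0, 0, 0], [0.0001, 0.001, 0, 0, 0, 0, 0], [0, 0, 0, 0, 0, 0, 0]]
  ]
}}

```text
t: 12.63
tool_pos: [0.5398, -0.0645, 0.0391]
ee_rot: [-3.142, -0.0, -0.106]
ft_force: [-0.8, -0.3, -0.5]
finger_gap: 0.0004
```

Request:
{"op": "send_rows", "data": {
  "deltas": [
    [[0.0001, 0.001, 0, 0, 0, 0, 0], [0.0001, 0.001, 0, 0, 0, 0, 0], [0.0001, 0.001, 0, 0, 0, 0, 0], [0, 0, 0, 0, 0, 0, 0]]
  ]
}}

```text
t: 12.97
tool_pos: [0.5399, -0.0617, 0.0387]
ee_rot: [-3.142, 0.0, -0.106]
ft_force: [0.5, 0.2, -0.2]
finger_gap: 0.0008
```

Request:
{"op": "send_rows", "data": {
  "deltas": [
    [[0.0001, 0.001, 0, 0, 0, 0, 0], [0.0001, 0.001, 0, 0, 0, 0, 0], [0, 0, 0, 0, 0, 0, 0]]
  ]
}}

```text
t: 13.22
tool_pos: [0.54, -0.0599, 0.0387]
ee_rot: [3.141, 0.0, -0.106]
ft_force: [-0.3, -1.0, 0.4]
finger_gap: 0.0
```

Request:
{"op": "send_rows", "data": {
  "deltas": [
    [[0.0001, 0.001, 0, 0, 0, 0, 0], [0, 0, 0, 0, 0, 0, 0]]
  ]
}}

```text
t: 13.38
tool_pos: [0.5402, -0.0594, 0.0388]
ee_rot: [3.141, -0.0, -0.106]
ft_force: [-0.9, -3.8, 0.6]
finger_gap: 0.0007
```

Request:
{"op": "send_rows", "data": {
  "deltas": [
    [[0.0001, 0.001, 0, 0, 0, 0, 0], [0, 0, 0, 0, 0, 0, 0]]
  ]
}}

```text
t: 13.55
tool_pos: [0.5403, -0.0594, 0.0388]
ee_rot: [3.139, -0.0, -0.105]
ft_force: [-0.3, -7.2, 0.5]
finger_gap: 0.0005
```

Request:
{"op": "send_rows", "data": {
  "deltas": [
    [[-0.0004, -0.004, 0, 0, 0, 0, 0], [-0.0006, -0.006, 0, 0, 0, 0, 0], [-0.0177, 0.002, 0, 0, 0, 0, 0], [-0.02, 0.002, 0, 0, 0, 0, 0], [-0.02, 0.002, 0, 0, 0, 0, 0]]
  ]
}}

```text
t: 13.97
tool_pos: [0.4813, -0.0618, 0.0388]
ee_rot: [-3.141, -0.0, -0.107]
ft_force: [-1.0, -0.3, -0.0]
finger_gap: 0.0004
```

Request:
{"op": "send_rows", "data": {
  "deltas": [
    [[0.0013, 0.012, 0, 0, 0, 0, 0], [0.002, 0.02, 0, 0, 0, 0, 0], [0.002, 0.02, 0, 0, 0, 0, 0], [0.0016, 0.0156, 0, 0, 0, 0, 0], [0, 0, 0, 0, 0, 0, 0]]
  ]
}}

```text
t: 14.38
tool_pos: [0.4895, 0.0082, 0.0392]
ee_rot: [-3.14, -0.001, -0.104]
ft_force: [-0.2, 0.3, -0.5]
finger_gap: 0.0006
```

Request:
{"op": "send_rows", "data": {
  "deltas": [
    [[0.004, -0.0004, 0, 0, 0, 0, 0], [0.005, -0.0005, 0, 0, 0, 0, 0], [0.004, -0.0004, 0, 0, 0, 0, 0], [0.002, -0.0002, 0, 0, 0, 0, 0], [0, 0, 0, 0, 0, 0, 0]]
  ]
}}

```text
t: 14.8
tool_pos: [0.5045, 0.0036, 0.0389]
ee_rot: [-3.142, -0.001, -0.107]
ft_force: [-0.0, 0.0, -0.2]
finger_gap: 0.0004
```

Request:
{"op": "send_rows", "data": {
  "deltas": [
    [[0.001, -0.0001, 0, 0, 0, 0, 0], [0.001, -0.0001, 0, 0, 0, 0, 0], [0.001, -0.0001, 0, 0, 0, 0, 0], [0, 0, 0, 0, 0, 0, 0]]
  ]
}}

```text
t: 15.13
tool_pos: [0.5066, 0.0038, 0.0388]
ee_rot: [-3.142, -0.0, -0.106]
ft_force: [-0.1, -0.1, -0.2]
finger_gap: 0.0007
```

Request:
{"op": "send_rows", "data": {
  "deltas": [
    [[0.001, -0.0001, 0, 0, 0, 0, 0], [0.001, -0.0001, 0, 0, 0, 0, 0], [0, 0, 0, 0, 0, 0, 0]]
  ]
}}

```text
t: 15.38
tool_pos: [0.5087, 0.0038, 0.0389]
ee_rot: [-3.142, -0.0, -0.106]
ft_force: [-0.1, 0.5, -0.2]
finger_gap: 0.0005
```

Request:
{"op": "send_rows", "data": {
  "deltas": [
    [[0.001, -0.0001, 0, 0, 0, 0, 0], [0.001, -0.0001, 0, 0, 0, 0, 0], [0, 0, 0, 0, 0, 0, 0]]
  ]
}}

```text
t: 15.63
tool_pos: [0.5108, 0.0036, 0.0389]
ee_rot: [-3.142, -0.0, -0.106]
ft_force: [0.3, 0.0, -0.4]
finger_gap: 0.0005
```

Request:
{"op": "send_rows", "data": {
  "deltas": [
    [[0.001, -0.0001, 0, 0, 0, 0, 0], [0, 0, 0, 0, 0, 0, 0]]
  ]
}}

```text
t: 15.8
tool_pos: [0.5117, 0.0035, 0.0388]
ee_rot: [-3.142, -0.0, -0.106]
ft_force: [-0.2, -0.1, 0.1]
finger_gap: 0.0006
```

Request:
{"op": "send_rows", "data": {
  "deltas": [
    [[0.001, -0.0001, 0, 0, 0, 0, 0], [0, 0, 0, 0, 0, 0, 0]]
  ]
}}

```text
t: 15.97
tool_pos: [0.5127, 0.0033, 0.0388]
ee_rot: [-3.142, -0.0, -0.106]
ft_force: [-0.7, 1.0, 0.2]
finger_gap: 0.0007
```

Request:
{"op": "send_rows", "data": {
  "deltas": [
    [[0.001, -0.0001, 0, 0, 0, 0, 0], [0, 0, 0, 0, 0, 0, 0]]
  ]
}}

```text
t: 16.13
tool_pos: [0.5131, 0.0033, 0.0387]
ee_rot: [3.142, 0.001, -0.106]
ft_force: [-1.9, 0.9, 1.3]
finger_gap: 0.0006
```

Request:
{"op": "send_rows", "data": {
  "deltas": [
    [[0.001, -0.0001, 0, 0, 0, 0, 0], [0, 0, 0, 0, 0, 0, 0]]
  ]
}}

```text
t: 16.3
tool_pos: [0.5132, 0.0033, 0.0387]
ee_rot: [3.141, 0.003, -0.106]
ft_force: [-4.4, 0.4, 5.5]
finger_gap: 0.0002
```

Request:
{"op": "send_rows", "data": {
  "deltas": [
    [[0.001, -0.0001, 0, 0, 0, 0, 0], [0, 0, 0, 0, 0, 0, 0]]
  ]
}}

```text
t: 16.47
tool_pos: [0.5132, 0.0032, 0.0386]
ee_rot: [3.141, 0.005, -0.106]
ft_force: [-7.5, 0.1, 8.1]
finger_gap: 0.0005
```

The cell doesn't move in either direction, so it is hard against both stops. Backing away for a last look.

Request:
{"op": "send_rows", "data": {
  "deltas": [
    [[-0.004, 0.0004, 0, 0, 0, 0, 0], [-0.01, 0.001, 0, 0, 0, 0, 0], [-0.015, 0.0015, 0, 0, 0, 0, 0], [-0.01, -0.01, 0.02, 0, 0, 0, 0], [0, -0.02, 0.03, 0, 0, 0, 0]]
  ]
}}

```text
t: 16.88
tool_pos: [0.4704, -0.0225, 0.0852]
ee_rot: [-3.141, 0.01, -0.104]
ft_force: [0.8, -0.6, 0.2]
finger_gap: 0.0006
```

Request:
{"op": "send_rows", "data": {
  "deltas": [
    [[0.01, -0.015, 0.03, 0, 0, 0, 0], [0.015, -0.015, 0.03, 0, 0, 0, 0], [0.01, -0.01, 0.02, 0, 0, 0, 0], [0, 0, 0, 0, 0, 0, 0], [0, 0, 0, 0, 0, 0, 0]]
  ]
}}

```text
t: 17.3
tool_pos: [0.5124, -0.0645, 0.1699]
ee_rot: [3.142, -0.003, -0.107]
ft_force: [-0.5, -0.1, -0.4]
finger_gap: 0.0006
```

Request:
{"op": "send_rows", "data": {
  "deltas": [
    [[0, 0, 0, 0, 0, 0, 0], [0, 0, 0, 0, 0, 0, 0], [0, 0, 0, 0, 0, 0, 0], [0, 0, 0, 0, 0, 0, 0], [0, 0, 0, 0, 0, 0, 0]]
  ]
}}

```text
t: 17.72
tool_pos: [0.5107, -0.0635, 0.1677]
ee_rot: [-3.141, 0.002, -0.105]
ft_force: [-1.2, -0.5, 0.7]
finger_gap: 0.0006
```

Run:
```python
from h import *
grab('wrist','w12')
i=cv2.cvtColor(grab('scene','s12')['pixels'],cv2.COLOR_RGB2BGR);a=cv2.imread('pics/s12.png')
cv2.imwrite('pics/z13.png',cv2.resize(i[135:300,245:445],None,fx=4,fy=3.6,interpolation=cv2.INTER_CUBIC))
s=robot.get_state(); print(s['tool_pos'],s['ft_force'])
```

```text
[ 0.51117013 -0.06374212  0.16824948] [-0.18044291  0.3588681  -0.34576448]
```

View pics/w12.png

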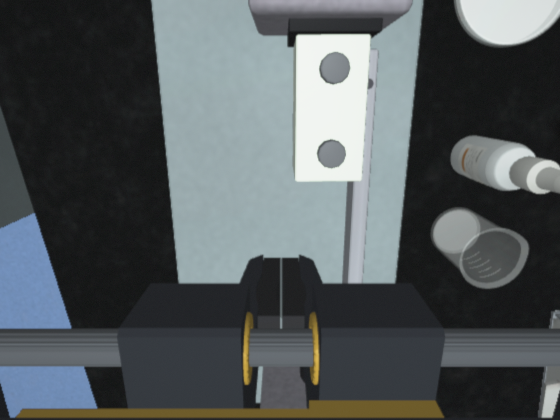

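View pics/z13.png

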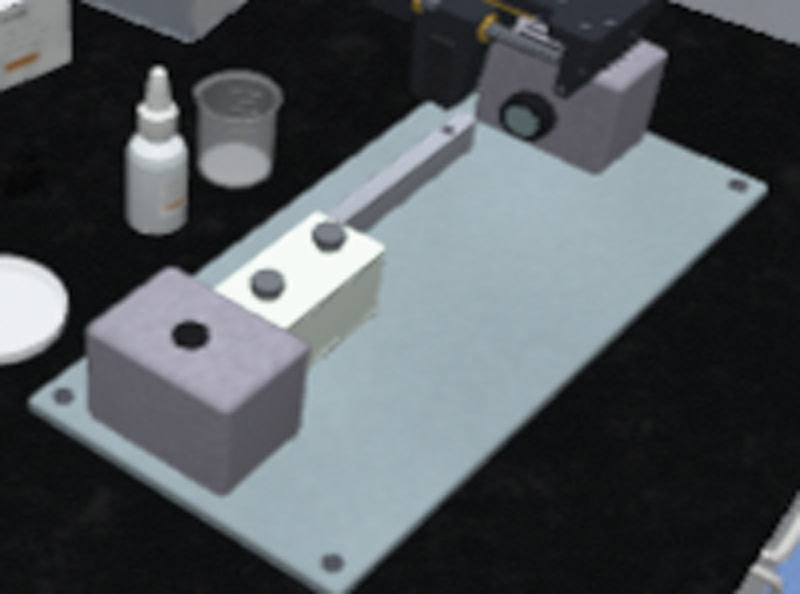

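The cell is flush against both stops. The bottle, beaker and dish sit at the same pixels as at the start, and the arm is clear of everything.

```bash
python3 -c "
from rig import robot
print(robot.close_job())"
```

```text
the job is handed in; nothing more can be done
None
```

The cell is seated: one long side is flat against the steel rail and one clear end is up against the detector's black face. I handed the job in at about 18 s.

- **How:** I gripped the cell lightly (6–8 N) and slid it along the plate, turning it in line with the light path, until it met the rail and then the detector. After letting go, I pushed it gently towards each stop with the fingers shut. It did not move either way at about 7 N.
- **Checks:** My camera fit, taken before those last pushes, put the cell within 0.6 mm of the seat towards the rail, 1.1 mm towards the detector and 0.003 rad in angle. The 1.1 mm disagrees slightly with full contact, but it is within the 2 mm calibration. The firm stop in the push says it is touching.
- **Other objects:** In the last picture the cell is upright. The beaker, dropper bottle and petri dish look unmoved, and the robot is touching nothing.
- **Tilt:** While I held it against the low rail, the upward force on the tool reached about 5 N, so the cell may have tilted very slightly. In the later shut-finger push it reached about 8 N. It stands flat in the final pictures.

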